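# Fetch the bridge blank from behind the bench tools

### The job

I need the dark bridge blank that sticks out of the low stock rack: first move the block plane and the yellow glue bottle out of its way and stand them on the cork mat, then draw the blank straight out and lay it on the glueing caul, on the plinth between the end stops and the pins. Once it lies there, put the plane and the bottle back where each of them stood at the start, upright, with the plane lying across the front of the rack as before. Leave the light stick in the rack, the sanding block and the screwdriver alone.

Things in the scene. Friction and masses are not known exactly. Their poses are not given: they have to be found in the camera images.
- stock_rack: Fixed low wooden rack (mm): 140 deep (its x), 35 high, two lanes along x, open-ended. Origin: on the worktop at the front mouth of the blank's lane, on its centre line (within 2); +x points into the lane; things are drawn out along -x. Lane floor z = 12, none before the mouth; lane 45 wide; two straps cross it at x 20-36 and 104-120, underside z = 30, so nothing lifts out. Second lane at y = +51.
- bridge_blank: Dark bar (mm): 160 long (its y), 30 wide (x), 10 thick, 70 g. Origin: centre of its underside, z up. At the start it lies along the rack's lane, about 105 of it inside, one end sticking about 55 out of the mouth with its underside 12 above the worktop; grasp that end across the 30 mm width.
- block_plane: Grey metal block plane (mm): 155 long (its y), 42 wide (x), 60 high, 0.6 kg; origin: centre of its sole, z up. Grasp across the 42 mm cheeks near the middle, 10 to 33 above the sole; parts between the fingers rise to 60. Starts lying across the front of the rack (its y along the rack's y), about 125 or 240 before the mouth; the bottle stands in the other of these two places.
- glue_bottle: Yellow round closed bottle (mm): 54 diameter up to height 94, black cap 30 diameter up to 124, 0.14 kg; origin: centre of its underside, z up its axis. Starts upright in line with the blank's lane, about 125 or 240 before the mouth, where the plane is not.
- cork_mat: Fixed flat cork mat (mm): 260 (its x) by 180 (its y), 4 thick: the side area for plane and bottle; origin: centre of its underside. Left or right of the rack.
- glueing_caul: Fixed jig (mm) on a 210 x 80 x 4 base, on the side of the rack opposite the mat; origin: centre of its underside, x along its length. A brown plinth, 150 long (x), 22 wide, top at z = 18, carries the blank lengthwise, either way round. End stops (inner faces x = +-88) and two steel pins (8 diameter, x = 0, y = +-27), all to z = 26, bound the seat.
- brace_stick: Light wooden stick, 130 x 16 x 12 mm, lying wholly inside the rack's second lane; leave alone. Origin: centre of its underside.
- sanding_block: Brown cork sanding block, 112 x 67 x 30 mm, loose on the worktop behind on the left; leave alone. Origin: centre of its underside.
- screwdriver: Yellow-handled screwdriver, 200 mm long (its y), 31 mm high, loose on the worktop behind on the right; leave alone. Origin: centre, at its underside.
There are look-alikes about, which are no part of the job. What is shaped like the stock_rack but orange is not meant.

How it is judged:
On the way, in this order (a step that is already met when the one before it is completed fails the run):
1. the plane and the bottle stand released on the cork mat, the blank still in the rack (x of block_plane in the frame of cork_mat between -0.13 and 0.13 m and y of block_plane in the frame of cork_mat between -0.09 and 0.09 m and z of each of block_plane, glue_bottle in the frame of cork_mat below 0.012 m and angle between each of block_plane, glue_bottle's own z axis and vertical below 0.12 rad and x of glue_bottle in the frame of cork_mat between -0.13 and 0.13 m and y of glue_bottle in the frame of cork_mat between -0.09 and 0.09 m and linear speed of each of block_plane, glue_bottle below 0.02 m/s and contact force between the fingers and block_plane below 0.3 N and contact force between the fingers and glue_bottle below 0.3 N and distance of bridge_blank from where it was at the start of the episode below 0.03 m), for 0.2 s.
2. the blank lies released on the plinth of the glueing caul, the plane and the bottle still on the mat (x of bridge_blank in the frame of glueing_caul between -0.012 and 0.012 m and y of bridge_blank in the frame of glueing_caul between -0.012 and 0.012 m and z of bridge_blank in the frame of glueing_caul between 0.013 and 0.023 m and angle between the y axis of bridge_blank and the x axis of glueing_caul, either way round below 0.17 rad and angle between bridge_blank's own z axis and vertical below 0.1 rad and x of block_plane in the frame of cork_mat between -0.13 and 0.13 m and y of block_plane in the frame of cork_mat between -0.09 and 0.09 m and z of each of block_plane, glue_bottle in the frame of cork_mat below 0.012 m and angle between each of block_plane, glue_bottle's own z axis and vertical below 0.12 rad and x of glue_bottle in the frame of cork_mat between -0.13 and 0.13 m and y of glue_bottle in the frame of cork_mat between -0.09 and 0.09 m and linear speed of bridge_blank below 0.02 m/s and contact force between the fingers and bridge_blank below 0.3 N), for 0.2 s.
At the end, for the whole second after the job is handed in: The blank lies flat on the caul's plinth between stops and pins (centre within 12 mm along and across, aligned within 0.17 rad); plane and bottle are upright within 15 mm of where each started, the plane's length within 0.3 rad of the rack's y; all released and at rest (x of bridge_blank in the frame of glueing_caul between -0.012 and 0.012 m and y of bridge_blank in the frame of glueing_caul between -0.012 and 0.012 m and z of bridge_blank in the frame of glueing_caul between 0.013 and 0.023 m and angle between the y axis of bridge_blank and the x axis of glueing_caul, either way round below 0.17 rad and angle between each of bridge_blank, block_plane, glue_bottle's own z axis and vertical below 0.1 rad and linear speed of each of bridge_blank, block_plane, glue_bottle below 0.02 m/s and contact force between the fingers and bridge_blank below 0.3 N and distance of each of block_plane, glue_bottle from where it was at the start of the episode below 0.015 m and contact force between the fingers and block_plane below 0.3 N and contact force between the fingers and glue_bottle below 0.3 N and angle between the y axis of block_plane and the y axis of stock_rack, either way round below 0.3 rad); the robot touches nothing.
It fails at once if the light stick is disturbed (moved more than 20 mm) (distance of brace_stick from where it was at the start of the episode above 0.02 m).
It fails at once if the sanding block is disturbed (moved more than 20 mm) (distance of sanding_block from where it was at the start of the episode above 0.02 m).
It fails at once if the screwdriver is disturbed (moved more than 20 mm) (distance of screwdriver from where it was at the start of the episode above 0.02 m).
It also fails if it takes over 120 s, if anything falls off the work surface, if the arm or the gripper's body presses on something with over 40 N, if the wrist force passes 120 N, or if a joint passes its speed limit or range.

### The arm

A 6-joint arm with a two-finger parallel gripper is mounted at the origin on a cart in front of the work surface, level with it; the furniture and walls round the work are solid. World frame = base frame: x ahead of the robot, y to its left, z up, the work surface at z = 0. Lengths are in m, angles in rad, forces in N, time in s.
With the tool pointing down it reaches from about 0.25 to 0.775 m from the base axis. Payload 4 kg.
Tool frame: the origin (TCP) lies on the centre line of the jaws, within the pads' length; the fingertips stand bot.tcp_to_tips ahead of it and the grasp point (between the pads) lies 5 mm behind it (bot.tcp_to_tips is the distance from the TCP to the fingertips, in m); y points along the fingers, z is the direction in which the jaws open and shut, and the axes are right-handed (so a half turn about y gives the same grasp; the last joint's range is limited). The gripper opens to 94 mm and grips with 3 to 60 N. Pads are 16 mm wide; open, the fingers measure 119 mm over their backs; the gripper's body (75 mm by 177 mm) begins 78 mm behind the grasp point.
Start: joints at [1.024, 0.087, 1.371, -0, 1.684, -0.103], TCP at [0.236, 0.497, 0.22] pointing down, gripper open.
Joint ranges: [-3.1, 3.1], [-0.76, 2.03], [0.27, 2.55], [-1.08, 4.22], [0.17, 2.65], [-2.57, 2.57]. Speed limits (rad/s): [2.79, 2.79, 3.14, 3.14, 3.14, 3.14].

### API

Orientations are given as a rotation vector (axis times angle).
In Python, from bench import bot gives the robot as it stands.
- The arm moves only by the shell command python3 -m inch 'ROWS' [OPENING]. ROWS is JSON, a list of rows, each an object with "xyz": the shift along the world's x, y, z in m, a list of three; "roll": the turn about the world's z in degrees. A call has 1 to 20 rows; each row is the pose to reach, as a shift and turn from the pose commanded when the call began; what a row does not reach only later rows make up. A row lasts 1/8 s, in which the tool goes at most 62.5 mm and 10.7 degrees, less where a joint would pass 70% of its speed; a pose out of reach is approached as far as the arm can. A call with a gripper value outside its range is refused whole. OPENING is the gripper's target within -1 to 1 (shut at 1, half-way at 0, fully open at -1), set as the call begins (- or left out, the last holds). The fingers move at their own pace and stop on an object; the grip force is fixed at half the most. Time passes only in rows, so rows that repeat a pose let the fingers close. It gives the time, the measured TCP pose, the force and the opening at its end, in the units of the state.
- bot.read_state(): the state, without advancing time (a new reading comes with each control period).
- bot.capture(name): name is "scene" or "top"; returns a dict with "image" (420x560x3 uint8, red, green, blue), "K" (3x3 intrinsics, pixels), "pose" (4x4, takes a point from camera to world coordinates). Camera axes: x right, y down, z forward; pixel columns grow to the right and rows downward; lengths in m; the calibration is good to about 2 mm. A picture is of the moment at which its call begins. There is no depth.
- bot.sign_off(): hands the job in, once; it reports no verdict.
Trained networks look in the newest picture that a camera, given by its name, has taken for a name from the list of things; names that differ only in an ending like _2 or _b are one class to them, and where a whole thing is asked for, a point or a joint stands for the part that bears it (a point fixed in the world has none). Each returns a list of dicts, best first, with "score" (0 to 1); they miss things now and then, are a little off and sometimes report something else, mostly with a low value. They report only what shows in the picture. A call takes as long as a camera call. They do not tell look-alikes from the thing itself.
- bot.boxes_of(name, camera): "box" ([centre column, centre row, width, height] in pixels, round what is visible of it).
The state is a dict: "time": time; "joint_pos": joint angles; "joint_velocities": joint speeds; "tau": joint torques, N m; "ee_pos": TCP position; "eef_rot": TCP orientation; "force": force on the tool from outside, world axes, zero at the start; "ft_torque": the same for the moment, N m; "grip_width": finger opening in m.
Only numpy, scipy, OpenCV 4.12 (cv2) and the standard library are available. Lean on these libraries where they do the work, as an engineer would, in place of code of your own. Each camera call takes 0.05 s, during which the arm holds its last target. There are 200 camera calls.

## Working session

There is one attempt and no reset: what is moved stays moved. The work goes in short steps, Python scripts to look and compute and a shell command to move; the robot and the scene stay as the last step left them, time stands still between calls to the robot, and variables do not carry over. Pictures are saved under pics/ and viewed, about 12 in all and at most 16, crops included, and the job is handed in when it is done.

```bash
ls; mkdir -p pics; cat > h.py <<'E'
import numpy as np, cv2
from bench import bot
def cap(n,f=None):
    c=bot.capture(n)
    if f: cv2.imwrite('pics/'+f,c['image'][:,:,::-1])
    return c
def ray(c,uv,z):
    P=np.array(c['pose']);d=P[:3,:3]@np.linalg.inv(c['K'])@[uv[0],uv[1],1];o=P[:3,3]
    return o+d*(z-o[2])/d[2]
def proj(c,p):
    P=np.array(c['pose']);q=np.array(c['K'])@(P[:3,:3].T@(np.array(p)-P[:3,3]));return q[:2]/q[2]
E
python3 - <<'E'
from h import *
for n in('scene','top'):
    c=cap(n,n+'0.png');print(n,np.round(c['pose'],3).tolist(),np.round(c['K'],1).tolist())
    for k in 'stock_rack bridge_blank block_plane glue_bottle cork_mat glueing_caul brace_stick sanding_block screwdriver'.split():
        print(k,[(round(b['score'],2),np.round(b['box']).tolist(),np.round(ray(c,b['box'][:2],0.02),3).tolist()) for b in bot.boxes_of(k,n)[:3]])
s=bot.read_state();print(s['ee_pos'],s['eef_rot'],s['grip_width'],bot.tcp_to_tips,s['time'])
E
```

```text
pics
scene [[0.485, -0.569, 0.665, -0.253], [-0.875, -0.327, 0.358, -0.425], [0.014, -0.755, -0.656, 0.816], [0.0, 0.0, 0.0, 1.0]] [[503.7, 0.0, 282.1], [0.0, 503.7, 221.7], [0.0, 0.0, 1.0]]
stock_rack [(0.63, [318.0, 290.0, 65.0, 62.0], [0.401, -0.161, 0.02]), (0.59, [306.0, 182.0, 60.0, 47.0], [0.727, 0.032, 0.02])]
bridge_blank [(0.84, [307.0, 193.0, 36.0, 42.0], [0.685, 0.01, 0.02])]
block_plane [(0.91, [281.0, 223.0, 62.0, 41.0], [0.547, 0.009, 0.02])]
glue_bottle [(0.87, [256.0, 244.0, 23.0, 58.0], [0.455, 0.025, 0.02])]
cork_mat []
glueing_caul [(0.75, [407.0, 293.0, 59.0, 81.0], [0.486, -0.325, 0.02])]
brace_stick [(0.73, [296.0, 181.0, 19.0, 26.0], [0.716, 0.056, 0.02])]
sanding_block [(0.91, [242.0, 155.0, 35.0, 24.0], [0.751, 0.248, 0.02])]
screwdriver [(0.96, [385.0, 220.0, 67.0, 27.0], [0.684, -0.203, 0.02])]
top [[-0.003, -0.99, 0.138, 0.41], [-1.0, 0.002, -0.01, 0.002], [0.01, -0.138, -0.99, 1.278], [0.0, 0.0, 0.0, 1.0]] [[447.2, 0.0, 287.9], [0.0, 447.2, 217.9], [0.0, 0.0, 1.0]]
stock_rack [(0.91, [341.0, 278.0, 46.0, 55.0], [0.415, -0.158, 0.02]), (0.69, [274.0, 166.0, 36.0, 49.0], [0.736, 0.03, 0.02])]
bridge_blank [(0.67, [282.0, 182.0, 11.0, 54.0], [0.689, 0.007, 0.02])]
block_plane [(0.71, [280.0, 233.0, 56.0, 18.0], [0.542, 0.011, 0.02])]
glue_bottle [(0.57, [284.0, 272.0, 19.0, 21.0], [0.432, -0.0, 0.02])]
cork_mat [(0.88, [169.0, 245.0, 67.0, 92.0], [0.509, 0.324, 0.02])]
glueing_caul [(0.87, [397.0, 245.0, 35.0, 76.0], [0.507, -0.318, 0.02]), (0.46, [358.0, 177.0, 70.0, 10.0], [0.704, -0.212, 0.02])]
brace_stick [(0.76, [265.0, 168.0, 8.0, 46.0], [0.731, 0.055, 0.02])]
sanding_block [(0.88, [198.0, 160.0, 41.0, 43.0], [0.756, 0.248, 0.02])]
screwdriver [(0.64, [347.0, 179.0, 47.0, 8.0], [0.7, -0.181, 0.02])]
[0.23617634 0.49673605 0.21951831] [-1.5425152   0.34799024 -0.3480478 ] 0.09401148052249352 0.014 1.0
```

```bash
python3 - <<'E'
import cv2
a=cv2.imread('pics/top0.png')[110:330,110:450];cv2.imwrite('pics/t0c.png',cv2.resize(a,None,fx=2.35,fy=2.35,interpolation=cv2.INTER_CUBIC))
a=cv2.imread('pics/scene0.png')[120:360,180:480];cv2.imwrite('pics/s0c.png',cv2.resize(a,None,fx=2.5,fy=2.5,interpolation=cv2.INTER_CUBIC))
E
```

```text
(no output)
```

View pics/t0c.png

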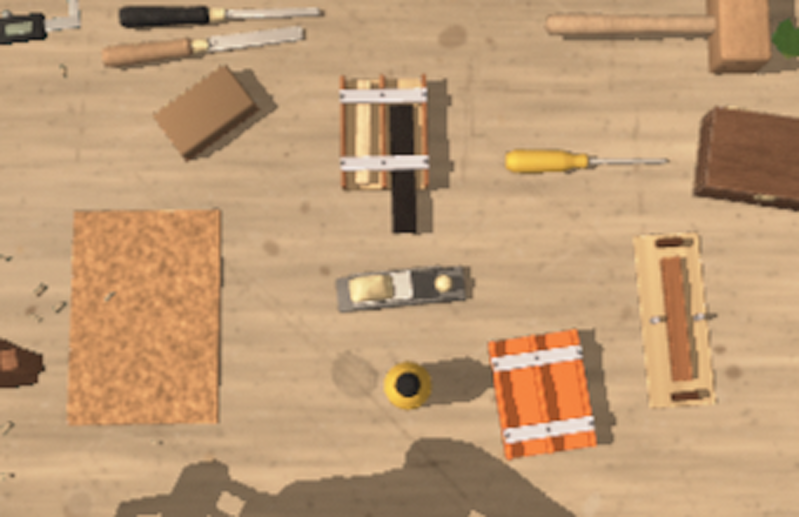

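View pics/s0c.png

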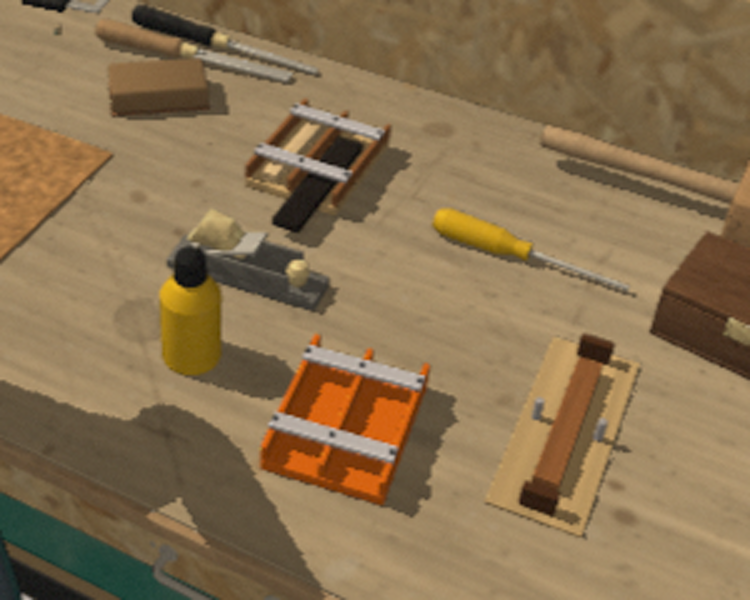

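The top crop (crop pixels) shows the real rack at (385,130) with the dark blank ending at (404,233). The plane is at (403,288), tilted a few degrees, with the bottle in front of it at (408,385). The mat is on the left and the caul on the right at (676,320). The orange rack is the look-alike. Next I'll turn these into world positions.

```bash
python3 - <<'E'
from h import *
c=bot.capture('top'); s=bot.capture('scene')
g=lambda u,v,z: ray(c,(u/2.35+110-.3,v/2.35+110-.3),z)
g2=lambda u,v,z: ray(s,(u/2.5+180-.3,v/2.5+120-.3),z)
r=lambda a:np.round(a,3).tolist()
print('bottle',r(g(407,384,.124)),r(g(408,385,.094)),'scene cap',r(g2(189,252,.124)),'bottom near',r(g2(191,373,0)))
cs=np.array([g(*p,.02) for p in[(338,282),(342,312),(471,297),(466,265)]]);print('plane',r(cs),r(cs.mean(0)),np.degrees(np.arctan2(*( (cs[0]+cs[1]-cs[2]-cs[3])[[1,0]]))))
a,b=g(404,233,.022),g(402,107,.022);print('blank end/in',r(a),r(b),np.degrees(np.arctan2(*(b-a)[[1,0]])))
print('blank end scene',r((g2(275,222,.022)+g2(300,229,.022))/2))
k=np.array([g(*p,.004) for p in[(636,235),(700,232),(715,403),(650,408)]]);print('caul',r(k),r(k.mean(0)),np.degrees(np.arctan2(*(k[0]+k[1]-k[2]-k[3])[[1,0]])))
k=np.array([g2(*p,.004) for p in[(556,338),(640,359),(586,536),(487,502)]]);print('caul scene',r(k),r(k.mean(0)),np.degrees(np.arctan2(*(k[0]+k[1]-k[2]-k[3])[[1,0]])))
k=np.array([g(*p,.018) for p in[(661,258),(682,257),(691,380),(673,381)]]);print('plinth',r(k),r(k.mean(0)),np.degrees(np.arctan2(*(k[0]+k[1]-k[2]-k[3])[[1,0]])))
k=np.array([g(*p,.004) for p in[(75,210),(220,208),(218,424),(68,424)]]);print('mat',r(k),r(k.mean(0)))
k=np.array([g(*p,.035) for p in[(342,77),(427,77),(342,186),(427,186)]]);print('rack',r(k))
import scipy.spatial.transform as t
print(r(t.Rotation.from_rotvec(bot.read_state()['eef_rot']).as_matrix()))
E
```

```text
bottle [0.429, 0.004, 0.124] [0.428, 0.003, 0.094] scene cap [0.424, 0.004, 0.124] bottom near [0.405, -0.007, 0.0]
plane [[0.552, 0.087, 0.02], [0.516, 0.082, 0.02], [0.534, -0.073, 0.02], [0.573, -0.067, 0.02]] [0.544, 0.007, 0.02] 97.02341845086634
blank end/in [0.612, 0.007, 0.022] [0.769, 0.01, 0.022] 0.8383723911949209
blank end scene [0.606, 0.003, 0.022]
caul [[0.611, -0.278, 0.004], [0.615, -0.357, 0.004], [0.407, -0.367, 0.004], [0.401, -0.288, 0.004]] [0.509, -0.322, 0.004] 2.7247663925679024
caul scene [[0.606, -0.277, 0.004], [0.618, -0.352, 0.004], [0.405, -0.369, 0.004], [0.398, -0.29, 0.004]] [0.507, -0.322, 0.004] 4.180738844211173
plinth [[0.581, -0.304, 0.018], [0.582, -0.33, 0.018], [0.434, -0.335, 0.018], [0.433, -0.313, 0.018]] [0.508, -0.321, 0.018] 2.7725296817349894
mat [[0.644, 0.411, 0.004], [0.646, 0.234, 0.004], [0.384, 0.23, 0.004], [0.384, 0.409, 0.004]] [0.514, 0.321, 0.004]
rack [[0.803, 0.083, 0.035], [0.803, -0.021, 0.035], [0.667, 0.082, 0.035], [0.667, -0.02, 0.035]]
[[0.903, 0.0, 0.429], [-0.429, 0.0, 0.903], [0.0, -1.0, 0.0]]
```

```bash
python3 -m inch '[{"xyz":[0.05,-0.12,0],"roll":0},{"xyz":[0.1,-0.25,0],"roll":0},{"xyz":[0.15,-0.38,0],"roll":0},{"xyz":[0.191,-0.493,0],"roll":0},{"xyz":[0.191,-0.493,0],"roll":0},{"xyz":[0.191,-0.493,0],"roll":0},{"xyz":[0.191,-0.493,0],"roll":0},{"xyz":[0.191,-0.493,0],"roll":0},{"xyz":[0.191,-0.493,0],"roll":0},{"xyz":[0.191,-0.493,0],"roll":0},{"xyz":[0.191,-0.493,0],"roll":0}]' -1
python3 - <<'E'
from h import *
cap('scene','s1.png')
E
```

```text
time: 2.48
ee_pos: [0.4269, 0.0044, 0.2195]
eef_rot: [-1.542, 0.348, -0.348]
force: [0.0, 0.2, -0.8]
grip_width: 0.0937
```

View pics/s1.png

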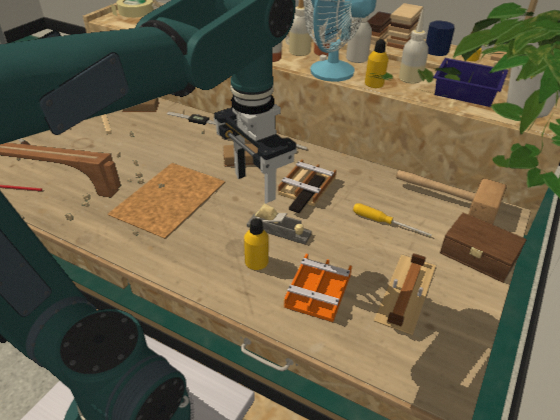

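The gripper is centred above the bottle: the fingertips are at about (255,185) and the cap is below them at (257,227). Lowering now.

```bash
python3 -m inch '[{"xyz":[0,0,-0.04],"roll":0},{"xyz":[0,0,-0.08],"roll":0},{"xyz":[0,0,-0.12],"roll":0},{"xyz":[0,0,-0.15],"roll":0},{"xyz":[0,0,-0.15],"roll":0},{"xyz":[0,0,-0.15],"roll":0}]' -1
python3 -m inch '[{"xyz":[0,0,0],"roll":0},{"xyz":[0,0,0],"roll":0},{"xyz":[0,0,0],"roll":0},{"xyz":[0,0,0],"roll":0},{"xyz":[0,0,0],"roll":0},{"xyz":[0,0,0],"roll":0},{"xyz":[0,0,0],"roll":0},{"xyz":[0,0,0],"roll":0}]' 1
```

```text
time: 3.28
ee_pos: [0.428, 0.0044, 0.071]
eef_rot: [-1.542, 0.345, -0.349]
force: [0.9, -0.6, 0.0]
grip_width: 0.0941
time: 4.28
ee_pos: [0.4272, 0.0038, 0.0696]
eef_rot: [-1.542, 0.348, -0.348]
force: [-0.1, 0.3, 0.2]
grip_width: 0.0528
```

```bash
python3 -m inch '[{"xyz":[0,0,0.025],"roll":0},{"xyz":[0,0.01,0.05],"roll":0},{"xyz":[0.001,0.04,0.05],"roll":0},{"xyz":[0.002,0.08,0.05],"roll":0},{"xyz":[0.003,0.12,0.05],"roll":0},{"xyz":[0.004,0.16,0.05],"roll":0},{"xyz":[0.005,0.2,0.05],"roll":0},{"xyz":[0.006,0.24,0.05],"roll":0},{"xyz":[0.007,0.28,0.05],"roll":0},{"xyz":[0.008,0.305,0.05],"roll":0},{"xyz":[0.008,0.317,0.05],"roll":0},{"xyz":[0.008,0.317,0.035],"roll":0},{"xyz":[0.008,0.317,0.02],"roll":0},{"xyz":[0.008,0.317,0.01],"roll":0},{"xyz":[0.008,0.317,0.0055],"roll":0},{"xyz":[0.008,0.317,0.0045],"roll":0},{"xyz":[0.008,0.317,0.0045],"roll":0}]' 1
python3 -m inch '[{"xyz":[0,0,0],"roll":0},{"xyz":[0,0,0],"roll":0},{"xyz":[0,0,0],"roll":0},{"xyz":[0,0,0],"roll":0},{"xyz":[0,0,0],"roll":0},{"xyz":[0,0,0.05],"roll":0},{"xyz":[0,0,0.1],"roll":0},{"xyz":[0,0,0.15],"roll":0},{"xyz":[0,0,0.15],"roll":0}]' -1
```

```text
time: 6.4
ee_pos: [0.4355, 0.3208, 0.0744]
eef_rot: [-1.542, 0.348, -0.349]
force: [0.8, -0.1, -0.8]
grip_width: 0.0527
time: 7.52
ee_pos: [0.4373, 0.322, 0.2299]
eef_rot: [-1.535, 0.341, -0.354]
force: [0.1, 0.6, -0.6]
grip_width: 0.0942
```

```bash
python3 -m inch '[{"xyz":[0.02,-0.05,0],"roll":-8},{"xyz":[0.04,-0.1,0],"roll":-16},{"xyz":[0.06,-0.15,0],"roll":-24},{"xyz":[0.075,-0.2,0],"roll":-32},{"xyz":[0.09,-0.25,0],"roll":-40},{"xyz":[0.1,-0.29,0],"roll":-48},{"xyz":[0.109,-0.314,-0.03],"roll":-54},{"xyz":[0.109,-0.314,-0.06],"roll":-57.5},{"xyz":[0.109,-0.314,-0.074],"roll":-57.5},{"xyz":[0.109,-0.314,-0.074],"roll":-57.5}]' -1
python3 - <<'E'
from h import *
cap('scene');c=cap('top','t2.png')
a=cv2.imread('pics/t2.png')[110:330,110:450];cv2.imwrite('pics/t2c.png',cv2.resize(a,None,fx=2.35,fy=2.35,interpolation=cv2.INTER_CUBIC))
E
```

```text
time: 8.78
ee_pos: [0.5431, 0.0071, 0.1482]
eef_rot: [-1.268, 1.12, -1.115]
force: [-0.9, 1.0, -0.3]
grip_width: 0.0939
```

View pics/t2c.png

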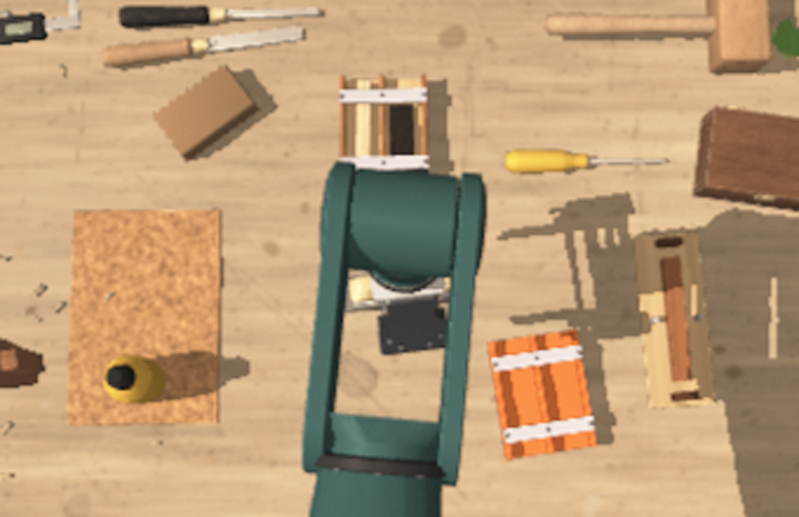

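The bottle stands upright on the mat at crop pixel (125,380), and the gripper is over the plane, in line with its width. Lowering and gripping.

```bash
python3 -m inch '[{"xyz":[0,0,-0.03],"roll":0},{"xyz":[0,0,-0.06],"roll":0},{"xyz":[0,0,-0.09],"roll":0},{"xyz":[0,0,-0.115],"roll":0},{"xyz":[0,0,-0.13],"roll":0},{"xyz":[0,0,-0.13],"roll":0}]' -1
python3 -m inch '[{"xyz":[0,0,0],"roll":0},{"xyz":[0,0,0],"roll":0},{"xyz":[0,0,0],"roll":0},{"xyz":[0,0,0],"roll":0},{"xyz":[0,0,0],"roll":0},{"xyz":[0,0,0],"roll":0},{"xyz":[0,0,0],"roll":0},{"xyz":[0,0,0],"roll":0}]' 1
```

```text
time: 9.62
ee_pos: [0.544, 0.007, 0.0199]
eef_rot: [-1.266, 1.118, -1.117]
force: [0.1, -0.4, -0.1]
grip_width: 0.0941
time: 10.62
ee_pos: [0.5444, 0.0067, 0.02]
eef_rot: [-1.265, 1.117, -1.118]
force: [1.3, 0.3, 0.3]
grip_width: 0.0417
```

```bash
python3 -m inch '[{"xyz":[0,0,0.02],"roll":0},{"xyz":[0,0,0.045],"roll":0},{"xyz":[0,0.015,0.06],"roll":0},{"xyz":[0.005,0.05,0.06],"roll":0},{"xyz":[0.01,0.09,0.06],"roll":0},{"xyz":[0.02,0.13,0.06],"roll":0},{"xyz":[0.025,0.17,0.06],"roll":0},{"xyz":[0.03,0.21,0.06],"roll":0},{"xyz":[0.037,0.25,0.06],"roll":0},{"xyz":[0.042,0.285,0.06],"roll":0},{"xyz":[0.046,0.306,0.06],"roll":0},{"xyz":[0.046,0.314,0.06],"roll":0},{"xyz":[0.046,0.314,0.045],"roll":0},{"xyz":[0.046,0.314,0.025],"roll":0},{"xyz":[0.046,0.314,0.012],"roll":0},{"xyz":[0.046,0.314,0.007],"roll":0},{"xyz":[0.046,0.314,0.005],"roll":0},{"xyz":[0.046,0.314,0.0045],"roll":0},{"xyz":[0.046,0.314,0.0045],"roll":0}]' 1
python3 -m inch '[{"xyz":[0,0,0],"roll":0},{"xyz":[0,0,0],"roll":0},{"xyz":[0,0,0],"roll":0},{"xyz":[0,0,0],"roll":0},{"xyz":[0,0,0],"roll":0},{"xyz":[0,0,0.03],"roll":0},{"xyz":[0,0,0.07],"roll":0},{"xyz":[0,0,0.12],"roll":0},{"xyz":[0,0,0.17],"roll":0},{"xyz":[0,0,0.17],"roll":0}]' -1
python3 - <<'E'
from h import *
cap('scene');c=cap('top','t3.png')
a=cv2.imread('pics/t3.png')[110:330,110:450];cv2.imwrite('pics/t3c.png',cv2.resize(a,None,fx=2.35,fy=2.35,interpolation=cv2.INTER_CUBIC))
E
```

```text
time: 13.0
ee_pos: [0.5907, 0.3209, 0.0254]
eef_rot: [-1.263, 1.117, -1.118]
force: [-0.4, -0.2, -7.1]
grip_width: 0.042
time: 14.25
ee_pos: [0.5926, 0.3219, 0.2014]
eef_rot: [-1.254, 1.112, -1.12]
force: [-0.5, -0.2, -0.4]
grip_width: 0.0941
```

View pics/t3c.png

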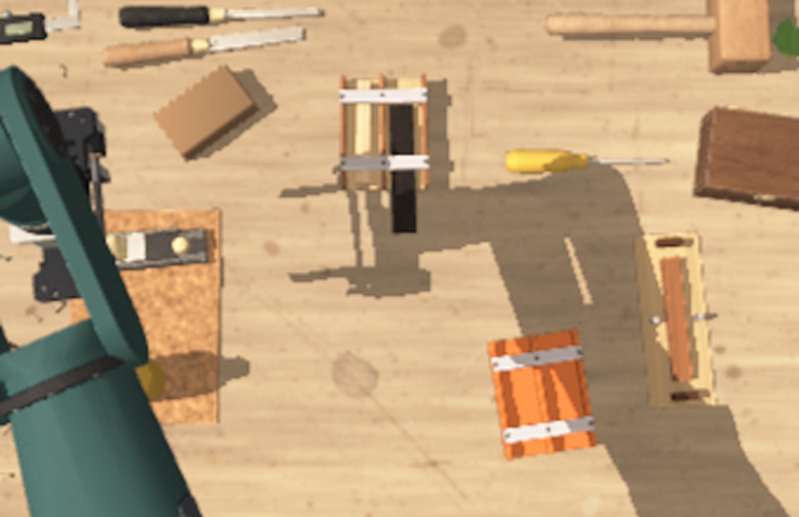

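The plane and the bottle are both on the mat. The blank's free end is clear at crop pixel (404,233). Going to it now.

```bash
python3 -m inch '[{"xyz":[0.005,-0.05,0],"roll":10},{"xyz":[0.01,-0.1,0],"roll":20},{"xyz":[0.016,-0.15,0],"roll":30},{"xyz":[0.024,-0.2,0],"roll":40},{"xyz":[0.032,-0.24,0],"roll":50},{"xyz":[0.04,-0.28,0],"roll":60},{"xyz":[0.046,-0.305,0],"roll":70},{"xyz":[0.046,-0.315,-0.03],"roll":78},{"xyz":[0.046,-0.315,-0.06],"roll":83.7},{"xyz":[0.046,-0.315,-0.09],"roll":83.7},{"xyz":[0.046,-0.315,-0.09],"roll":83.7}]' -1
python3 - <<'E'
from h import *
c=cap('scene','s4.png')
p=bot.read_state()['ee_pos'];print(proj(c,p),[proj(c,(x,.006,.022)) for x in(.611,.636)])
a=cv2.imread('pics/s4.png')[90:290,190:450];cv2.imwrite('pics/s4c.png',cv2.resize(a,None,fx=3,fy=3,interpolation=cv2.INTER_CUBIC))
E
```

```text
time: 15.72
ee_pos: [0.6324, 0.0059, 0.0981]
eef_rot: [-1.57, -0.001, 0.02]
force: [0.7, 0.3, -1.2]
grip_width: 0.0939
[300.12165382 177.91037295] [array([294.60954816, 208.51339261]), array([299.26745047, 203.02821006])]
```

View pics/s4c.png

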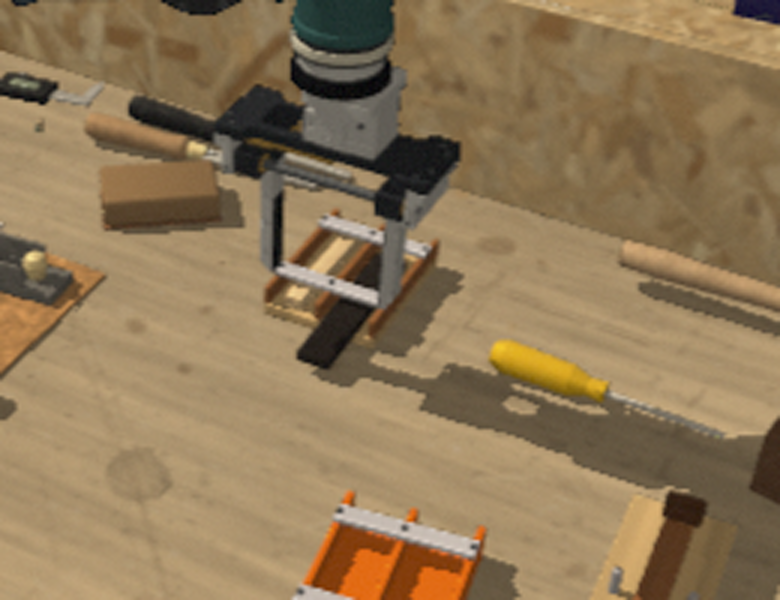

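The jaws straddle the blank's end, which shows at crop (311,355) where I predicted (314,355). Lowering and gripping.

```bash
python3 -m inch '[{"xyz":[0,0,-0.03],"roll":0},{"xyz":[0,0,-0.055],"roll":0},{"xyz":[0,0,-0.075],"roll":0},{"xyz":[0,0,-0.084],"roll":0},{"xyz":[0,0,-0.087],"roll":0},{"xyz":[0,0,-0.087],"roll":0}]' -1
python3 -m inch '[{"xyz":[0,0,0],"roll":0},{"xyz":[0,0,0],"roll":0},{"xyz":[0,0,0],"roll":0},{"xyz":[0,0,0],"roll":0},{"xyz":[0,0,0],"roll":0},{"xyz":[0,0,0],"roll":0},{"xyz":[0,0,0],"roll":0},{"xyz":[0,0,0],"roll":0},{"xyz":[0,0,0],"roll":0}]' 1
```

```text
time: 16.52
ee_pos: [0.6367, 0.0057, 0.0183]
eef_rot: [-1.571, -0.012, 0.01]
force: [-1.0, -0.5, -0.1]
grip_width: 0.0935
time: 17.65
ee_pos: [0.6361, 0.0057, 0.0174]
eef_rot: [-1.571, -0.01, 0.011]
force: [-0.8, -0.4, -0.6]
grip_width: 0.0299
```

```bash
python3 -m inch '[{"xyz":[0,0,0.002],"roll":0},{"xyz":[-0.01,0,0.002],"roll":0},{"xyz":[-0.025,0,0.002],"roll":0},{"xyz":[-0.04,-0.001,0.002],"roll":0},{"xyz":[-0.055,-0.001,0.002],"roll":0},{"xyz":[-0.07,-0.001,0.002],"roll":0},{"xyz":[-0.085,-0.001,0.002],"roll":0},{"xyz":[-0.1,-0.001,0.002],"roll":0},{"xyz":[-0.115,-0.002,0.002],"roll":0},{"xyz":[-0.13,-0.002,0.002],"roll":0},{"xyz":[-0.14,-0.002,0.002],"roll":0},{"xyz":[-0.14,-0.002,0.02],"roll":0},{"xyz":[-0.14,-0.002,0.05],"roll":0},{"xyz":[-0.14,-0.002,0.08],"roll":0},{"xyz":[-0.14,-0.002,0.1],"roll":0},{"xyz":[-0.14,-0.002,0.1],"roll":0}]' 1
python3 - <<'E'
from h import *
c=cap('scene','s5.png');print(bot.read_state()['ee_pos'])
a=cv2.imread('pics/s5.png')[90:290,190:450];cv2.imwrite('pics/s5c.png',cv2.resize(a,None,fx=3,fy=3,interpolation=cv2.INTER_CUBIC))
E
```

```text
time: 19.65
ee_pos: [0.4974, 0.0036, 0.1195]
eef_rot: [-1.571, -0.014, 0.007]
force: [0.4, 1.3, -1.8]
grip_width: 0.0297
[0.49640504 0.00370065 0.11789132]
```

View pics/s5c.png

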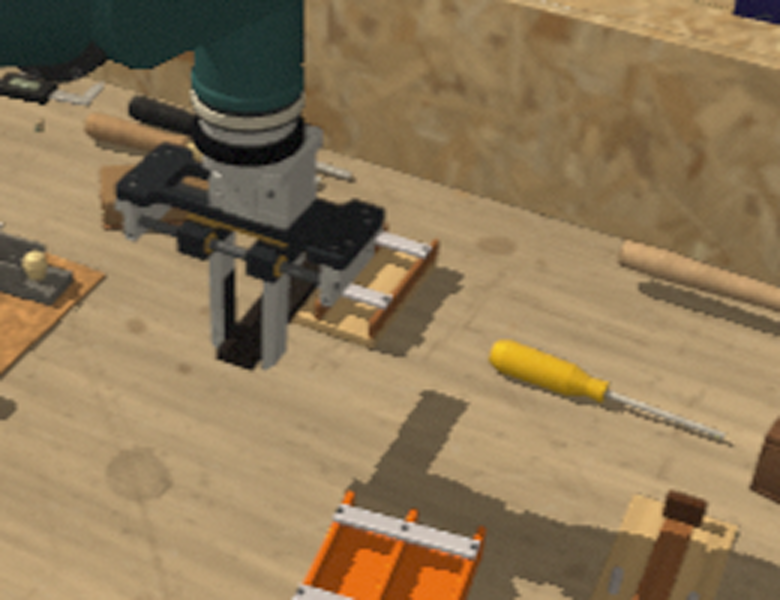

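```bash
python3 -m inch '[{"xyz":[-0.003,-0.02,0],"roll":0},{"xyz":[-0.008,-0.06,0],"roll":0},{"xyz":[-0.014,-0.1,0],"roll":0.5},{"xyz":[-0.019,-0.14,0],"roll":1},{"xyz":[-0.024,-0.18,0],"roll":1.5},{"xyz":[-0.03,-0.22,0],"roll":2},{"xyz":[-0.035,-0.26,0],"roll":2.4},{"xyz":[-0.04,-0.295,0],"roll":2.4},{"xyz":[-0.043,-0.32,0],"roll":2.4},{"xyz":[-0.043,-0.3286,-0.02],"roll":2.4},{"xyz":[-0.043,-0.3286,-0.045],"roll":2.4},{"xyz":[-0.043,-0.3286,-0.06],"roll":2.4},{"xyz":[-0.043,-0.3286,-0.06],"roll":2.4}]' 1
python3 - <<'E'
from h import *
c=cap('scene','s6.png');d=cap('top','t6.png');p=bot.read_state()['ee_pos'];print(p)
a=cv2.resize(cv2.imread('pics/s6.png')[200:350,350:500],None,fx=4,fy=4,interpolation=cv2.INTER_CUBIC)
b=cv2.resize(cv2.imread('pics/t6.png')[180:300,345:385+60],None,fx=4,fy=4,interpolation=cv2.INTER_CUBIC)
o=np.zeros((600,800,3),np.uint8);a=a[:,:400] if 0 else a
o=np.zeros((600,800,3),np.uint8);o[:480,400:]=b;o[:600,:400]=a[:,100:500];cv2.imwrite('pics/c6.png',o)
h=np.radians(3.2);u=np.array([np.cos(h),np.sin(h),0]);n=np.array([-u[1],u[0],0])
for e in(-25,135):
  for w in(-15,15):
    q=np.array(p)+[0,0,.0045]+u*e/1e3+n*w/1e3
    s_=(proj(c,q)-[350,200])*4+1.5-[100,0];t_=(proj(d,q)-[345,180])*4+1.5+[400,0];print(e,w,s_.round(),t_.round())
E
```

```text
time: 21.32
ee_pos: [0.4519, -0.3236, 0.0551]
eef_rot: [-1.567, -0.041, 0.046]
force: [-1.0, 0.7, -0.8]
grip_width: 0.0298
[ 0.45338327 -0.32480769  0.05770947]
-25 -15 [139. 405.] [663. 373.]
-25 15 [ 79. 384.] [619. 375.]
135 -15 [217. 200.] [641. 139.]
135 15 [162. 182.] [598. 142.]
```

View pics/c6.png

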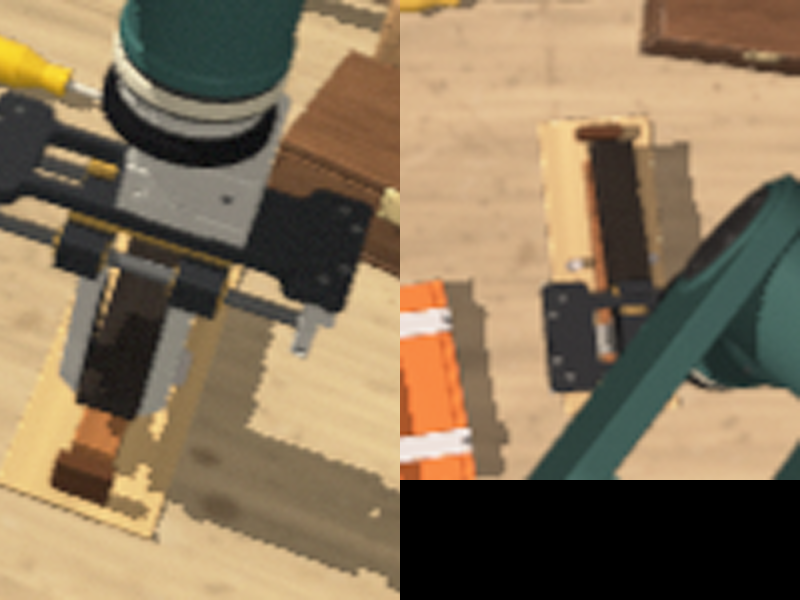

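```bash
python3 - <<'E'
from h import *
c=cap('top','t7.png');p=bot.read_state()['ee_pos'];print(p)
g=lambda u,v,z: ray(c,((u-401.5)/4+345,(v-1.5)/4+180),z)
a,b,l=g(630,139,.062),g(650,285,.062),g(590,141,.062);print(a,b,l,np.degrees(np.arctan2(*(a-b)[[1,0]])),'mid far',(a+l)/2)
e,f=g(540,122,.004),g(565,405,.004);print(e,f,np.degrees(np.arctan2(*(e-f)[[1,0]])))
# segment dark blank
im=c['image'][205:256,345:445].astype(int);hsv=cv2.cvtColor(c['image'],cv2.COLOR_RGB2HSV)
m=np.zeros(hsv.shape[:2],np.uint8);m[212:248,385:415]=(hsv[212:248,385:415,2]<62)
for r in range(212,250,4):
    xs=np.where(m[r])[0];print(r,xs.min() if len(xs) else 0,xs.max() if len(xs) else 0,len(xs))
a=cv2.resize(cv2.imread('pics/t7.png')[200:275,365:425],None,fx=10,fy=8,interpolation=cv2.INTER_NEAREST);cv2.imwrite('pics/c7.png',a)
E
```

```text
[ 0.45372921 -0.32510638  0.05838631]
[ 0.58919636 -0.32479986  0.062     ] [ 0.48866045 -0.3345943   0.062     ] [ 0.58784784 -0.29713302  0.062     ] 5.56432926907676 mid far [ 0.5885221  -0.31096644  0.062     ]
[ 0.61025308 -0.27569568  0.004     ] [ 0.40780272 -0.287037    0.004     ] 3.206372815152356
212 0 0 0
216 393 402 10
220 394 403 10
224 394 403 10
228 395 404 10
232 395 404 10
236 396 405 10
240 396 405 10
244 397 406 10
248 0 0 0
```

View pics/c7.png

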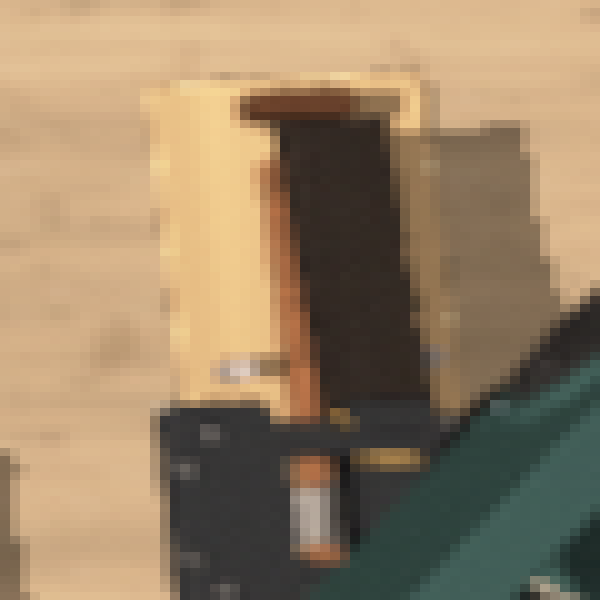

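The blank lies over the plinth, but it has yawed about 2.3° in the grip: its heading is 5.5° against the caul's 3.2°. I'll correct that and set it down.

```bash
python3 -m inch '[{"xyz":[0,0,0],"roll":-2.3},{"xyz":[0,0,0],"roll":-2.3},{"xyz":[0,0,-0.01],"roll":-2.3},{"xyz":[0,0,-0.018],"roll":-2.3},{"xyz":[0,0,-0.025],"roll":-2.3},{"xyz":[0,0,-0.03],"roll":-2.3},{"xyz":[0,0,-0.033],"roll":-2.3},{"xyz":[0,0,-0.035],"roll":-2.3},{"xyz":[0,0,-0.0355],"roll":-2.3},{"xyz":[0,0,-0.0355],"roll":-2.3},{"xyz":[0,0,-0.0355],"roll":-2.3}]' 1
python3 - <<'E'
from h import *
c=cap('scene','s8.png');d=cap('top','t8.png')
a=cv2.resize(cv2.imread('pics/s8.png')[230:350,350:450],None,fx=4,fy=4,interpolation=cv2.INTER_CUBIC)
b=cv2.resize(cv2.imread('pics/t8.png')[200:280,365:445],None,fx=5,fy=6,interpolation=cv2.INTER_CUBIC)
cv2.imwrite('pics/c8.png',np.hstack([a,b]))
E
```

```text
time: 22.85
ee_pos: [0.4531, -0.3248, 0.0234]
eef_rot: [-1.571, -0.012, 0.012]
force: [-3.2, 2.7, 6.2]
grip_width: 0.0299
```

View pics/c8.png

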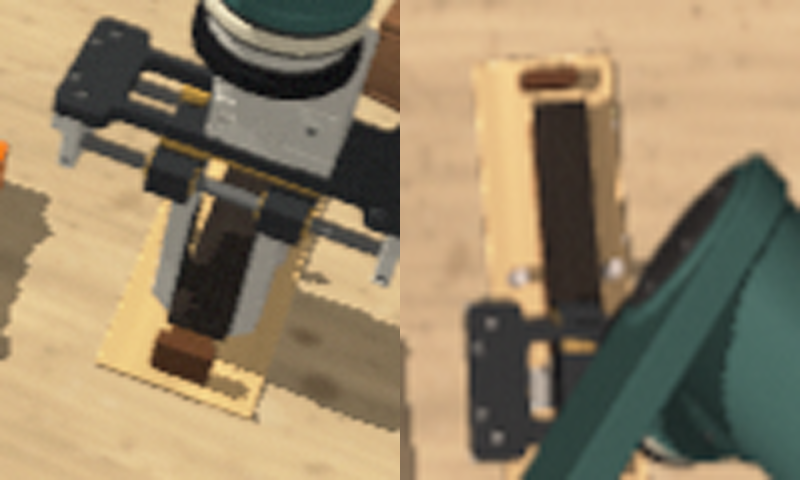

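The blank sits between the pins (pins at 518 and 612, blank centred at about 567) and clears both stops. Releasing.

```bash
python3 -m inch '[{"xyz":[0,0,0],"roll":0},{"xyz":[0,0,0],"roll":0},{"xyz":[0,0,0],"roll":0},{"xyz":[0,0,0],"roll":0},{"xyz":[0,0,0.01],"roll":0},{"xyz":[0,0,0.04],"roll":0},{"xyz":[0,0,0.08],"roll":0},{"xyz":[0,0,0.13],"roll":0},{"xyz":[0,0.05,0.171],"roll":0},{"xyz":[0.01,0.11,0.171],"roll":0},{"xyz":[0.02,0.17,0.171],"roll":0},{"xyz":[0.03,0.23,0.171],"roll":0},{"xyz":[0.03,0.29,0.171],"roll":0},{"xyz":[0.03,0.29,0.171],"roll":0}]' 0
python3 - <<'E'
from h import *
c=cap('scene','s9.png');d=cap('top','t9.png')
a=cv2.resize(cv2.imread('pics/s9.png')[230:350,350:450],None,fx=4,fy=4,interpolation=cv2.INTER_CUBIC)
b=cv2.resize(cv2.imread('pics/t9.png')[200:300,365:445],None,fx=5,fy=4.8,interpolation=cv2.INTER_CUBIC)
cv2.imwrite('pics/c9.png',np.hstack([a,b]))
for n in('scene','top'): print(n,[(k,round(b['score'],2),np.round(b['box']).tolist()) for k in('bridge_blank','block_plane','glue_bottle') for b in bot.boxes_of(k,n)[:1]])
E
```

```text
time: 24.7
ee_pos: [0.4832, -0.0313, 0.1941]
eef_rot: [-1.57, -0.019, 0.016]
force: [0.0, -0.9, 0.0]
grip_width: 0.0468
scene [('bridge_blank', 0.81, [409.0, 286.0, 31.0, 59.0]), ('block_plane', 0.67, [188.0, 174.0, 59.0, 34.0]), ('glue_bottle', 0.88, [145.0, 197.0, 23.0, 51.0])]
top [('bridge_blank', 0.91, [399.0, 246.0, 13.0, 56.0]), ('block_plane', 0.55, [169.0, 216.0, 56.0, 21.0]), ('glue_bottle', 0.87, [168.0, 269.0, 24.0, 22.0])]
```

View pics/c9.png

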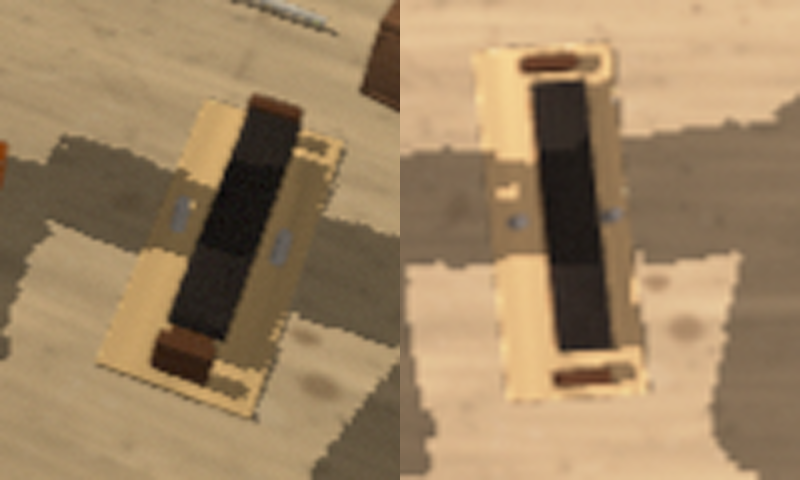

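The blank lies flat between stops and pins, perhaps a few mm to one side. I'll check that numerically.

```bash
python3 - <<'E'
from h import *
for n,(r0,r1,c0,c1),hp in(('scene',(230,350,385,440),[(505/1,0)]),('top',(210,285,388,412),0)):
    c=cap(n);v=cv2.cvtColor(c['image'],cv2.COLOR_RGB2HSV)[:,:,2]
    m=np.zeros(v.shape,np.uint8);m[r0:r1,c0:c1]=v[r0:r1,c0:c1]<58
    m=cv2.morphologyEx(m,cv2.MORPH_OPEN,np.ones((3,3)));N,L,S,C=cv2.connectedComponentsWithStats(m);i=1+S[1:,4].argmax()
    ys,xs=np.where(L==i);w=np.array([ray(c,(x,y),.028 if n=='top' else .026)[:2] for x,y in zip(xs,ys)])
    (ce,sz,an)=cv2.minAreaRect((w*1000).astype(np.float32));print(n,S[i],np.round(ce,1),np.round(sz,1),round(an,1),w.mean(0).round(4))
for k in('s','t'):
    c={'s':bot.capture('scene'),'t':bot.capture('top')}[k]
    P=[(182,213),(281,247)] if k=='s' else [(516,222),(611,214)]
    q=[ray(c,(350+(u-1.5)/4,230+(v-1.5)/4) if k=='s' else (365+(u-400-2)/5,200+(v-2)/4.8),.022 if k=='s' else .026) for u,v in P];print(k,'pins',np.round(q,4).tolist(),np.mean(q,0).round(4))
E
```

```text
scene [393 257  31  58 804] [ 506.8 -321.4] [170.4  28.5] 3.7 [ 0.502  -0.3219]
top [392 217  15  56 554] [ 509.3 -321.1] [154.8  29.2] 3.7 [ 0.5085 -0.3215]
s pins [[0.4985, -0.2946, 0.022], [0.5014, -0.3475, 0.022]] [ 0.4999 -0.321   0.022 ]
t pins [[0.5053, -0.2907, 0.026], [0.5098, -0.3444, 0.026]] [ 0.5075 -0.3176  0.026 ]
```

```bash
python3 -m inch '[{"xyz":[0.02,0.04,0],"roll":-10},{"xyz":[0.04,0.09,0],"roll":-20},{"xyz":[0.06,0.14,0],"roll":-30},{"xyz":[0.075,0.19,0],"roll":-40},{"xyz":[0.085,0.24,0],"roll":-50},{"xyz":[0.095,0.29,0],"roll":-60},{"xyz":[0.102,0.33,0],"roll":-70},{"xyz":[0.107,0.3556,0],"roll":-80},{"xyz":[0.107,0.3556,0],"roll":-83.8},{"xyz":[0.107,0.3556,0],"roll":-83.8},{"xyz":[0.107,0.3556,-0.04],"roll":-83.8},{"xyz":[0.107,0.3556,-0.08],"roll":-83.8},{"xyz":[0.107,0.3556,-0.08],"roll":-83.8},{"xyz":[0.107,0.3556,-0.08],"roll":-83.8},{"xyz":[0.107,0.3556,-0.08],"roll":-83.8}]' -1
```

```text
time: 27.28
ee_pos: [0.5916, 0.3212, 0.1161]
eef_rot: [-1.26, 1.115, -1.119]
force: [0.1, 0.1, 0.3]
grip_width: 0.094
```

```bash
python3 -m inch '[{"xyz":[0,0,-0.03],"roll":0},{"xyz":[0,0,-0.06],"roll":0},{"xyz":[0,0,-0.08],"roll":0},{"xyz":[0,0,-0.0905],"roll":0},{"xyz":[0,0,-0.0905],"roll":0},{"xyz":[0,0,-0.0905],"roll":0}]' -1
python3 -m inch '[{"xyz":[0,0,0],"roll":0},{"xyz":[0,0,0],"roll":0},{"xyz":[0,0,0],"roll":0},{"xyz":[0,0,0],"roll":0},{"xyz":[0,0,0],"roll":0},{"xyz":[0,0,0],"roll":0},{"xyz":[0,0,0],"roll":0},{"xyz":[0,0,0],"roll":0}]' 1
```

```text
time: 28.02
ee_pos: [0.5911, 0.3212, 0.024]
eef_rot: [-1.263, 1.116, -1.118]
force: [0.3, 0.5, -0.7]
grip_width: 0.0937
time: 29.02
ee_pos: [0.5904, 0.3208, 0.0225]
eef_rot: [-1.265, 1.117, -1.118]
force: [1.4, 0.5, -1.8]
grip_width: 0.042
```

```bash
python3 -m inch '[{"xyz":[0,0,0.02],"roll":0},{"xyz":[0,0,0.045],"roll":0},{"xyz":[0,-0.015,0.06],"roll":0},{"xyz":[-0.005,-0.05,0.06],"roll":0},{"xyz":[-0.01,-0.09,0.06],"roll":0},{"xyz":[-0.02,-0.13,0.06],"roll":0},{"xyz":[-0.025,-0.17,0.06],"roll":0},{"xyz":[-0.03,-0.21,0.06],"roll":0},{"xyz":[-0.037,-0.25,0.06],"roll":0},{"xyz":[-0.042,-0.285,0.06],"roll":0},{"xyz":[-0.046,-0.306,0.06],"roll":0},{"xyz":[-0.046,-0.314,0.06],"roll":0},{"xyz":[-0.046,-0.314,0.045],"roll":0},{"xyz":[-0.046,-0.314,0.025],"roll":0},{"xyz":[-0.046,-0.314,0.01],"roll":0},{"xyz":[-0.046,-0.314,0.002],"roll":0},{"xyz":[-0.046,-0.314,-0.001],"roll":0},{"xyz":[-0.046,-0.314,-0.0025],"roll":0},{"xyz":[-0.046,-0.314,-0.0025],"roll":0}]' 1
```

```text
time: 31.4
ee_pos: [0.5447, 0.0067, 0.0206]
eef_rot: [-1.264, 1.117, -1.118]
force: [0.2, 0.3, -6.4]
grip_width: 0.0417
```

```bash
python3 -m inch '[{"xyz":[0,0,-0.001],"roll":0},{"xyz":[0,0,-0.001],"roll":0},{"xyz":[0,0,-0.001],"roll":0}]' 1
```

```text
time: 31.78
ee_pos: [0.5442, 0.0067, 0.0191]
eef_rot: [-1.265, 1.118, -1.118]
force: [-0.6, 0.0, -5.8]
grip_width: 0.0417
```

```bash
python3 -m inch '[{"xyz":[0,0,-0.0008],"roll":0},{"xyz":[0,0,-0.0015],"roll":0},{"xyz":[0,0,-0.0015],"roll":0}]' 1
```

```text
time: 32.15
ee_pos: [0.5443, 0.0067, 0.0184]
eef_rot: [-1.265, 1.117, -1.118]
force: [-1.7, 0.2, 0.5]
grip_width: 0.0418
```

Contact with the worktop (the load is off the wrist). Releasing, raising, then going over to the bottle.

```bash
python3 -m inch '[{"xyz":[0,0,0],"roll":0},{"xyz":[0,0,0],"roll":0},{"xyz":[0,0,0],"roll":0},{"xyz":[0,0,0],"roll":0},{"xyz":[0,0,0],"roll":0},{"xyz":[0,0,0.03],"roll":0},{"xyz":[0,0,0.07],"roll":0},{"xyz":[0,0,0.12],"roll":0},{"xyz":[0,0,0.17],"roll":0},{"xyz":[0,0,0.2],"roll":0},{"xyz":[0,0,0.2],"roll":0}]' -1
python3 -m inch '[{"xyz":[-0.02,0.05,0],"roll":9.5},{"xyz":[-0.04,0.1,0],"roll":19},{"xyz":[-0.06,0.15,0],"roll":28.5},{"xyz":[-0.08,0.2,0],"roll":38},{"xyz":[-0.095,0.25,0],"roll":47.5},{"xyz":[-0.105,0.29,0],"roll":57.5},{"xyz":[-0.109,0.314,0],"roll":57.5},{"xyz":[-0.109,0.314,0],"roll":57.5},{"xyz":[-0.109,0.314,0],"roll":57.5},{"xyz":[-0.109,0.314,0],"roll":57.5}]' -1
```

```text
time: 33.52
ee_pos: [0.5457, 0.0066, 0.2207]
eef_rot: [-1.261, 1.112, -1.122]
force: [-0.5, -0.7, -0.9]
grip_width: 0.0941
time: 34.78
ee_pos: [0.4354, 0.3196, 0.2169]
eef_rot: [-1.543, 0.35, -0.349]
force: [1.1, 0.5, -0.1]
grip_width: 0.0937
```

```bash
python3 -m inch '[{"xyz":[0,0,-0.04],"roll":0},{"xyz":[0,0,-0.08],"roll":0},{"xyz":[0,0,-0.12],"roll":0},{"xyz":[0,0,-0.1455],"roll":0},{"xyz":[0,0,-0.1455],"roll":0},{"xyz":[0,0,-0.1455],"roll":0}]' -1
python3 -m inch '[{"xyz":[0,0,0],"roll":0},{"xyz":[0,0,0],"roll":0},{"xyz":[0,0,0],"roll":0},{"xyz":[0,0,0],"roll":0},{"xyz":[0,0,0],"roll":0},{"xyz":[0,0,0],"roll":0},{"xyz":[0,0,0],"roll":0},{"xyz":[0,0,0],"roll":0}]' 1
python3 -m inch '[{"xyz":[0,0,0.025],"roll":0},{"xyz":[0,-0.01,0.05],"roll":0},{"xyz":[-0.001,-0.04,0.05],"roll":0},{"xyz":[-0.002,-0.08,0.05],"roll":0},{"xyz":[-0.003,-0.12,0.05],"roll":0},{"xyz":[-0.004,-0.16,0.05],"roll":0},{"xyz":[-0.005,-0.2,0.05],"roll":0},{"xyz":[-0.006,-0.24,0.05],"roll":0},{"xyz":[-0.007,-0.28,0.05],"roll":0},{"xyz":[-0.008,-0.305,0.05],"roll":0},{"xyz":[-0.008,-0.317,0.05],"roll":0},{"xyz":[-0.008,-0.317,0.035],"roll":0},{"xyz":[-0.008,-0.317,0.018],"roll":0},{"xyz":[-0.008,-0.317,0.005],"roll":0},{"xyz":[-0.008,-0.317,0],"roll":0},{"xyz":[-0.008,-0.317,-0.002],"roll":0},{"xyz":[-0.008,-0.317,-0.003],"roll":0},{"xyz":[-0.008,-0.317,-0.003],"roll":0}]' 1
```

```text
time: 35.52
ee_pos: [0.4362, 0.3207, 0.0734]
eef_rot: [-1.541, 0.347, -0.35]
force: [-0.2, 0.1, -0.5]
grip_width: 0.0941
time: 36.52
ee_pos: [0.4352, 0.3209, 0.0721]
eef_rot: [-1.542, 0.348, -0.348]
force: [0.0, 0.0, 0.6]
grip_width: 0.0524
time: 38.78
ee_pos: [0.4276, 0.0037, 0.0695]
eef_rot: [-1.542, 0.347, -0.349]
force: [0.2, -0.0, -1.4]
grip_width: 0.0526
```

```bash
python3 -m inch '[{"xyz":[0,0,-0.0007],"roll":0},{"xyz":[0,0,-0.0012],"roll":0},{"xyz":[0,0,-0.0012],"roll":0},{"xyz":[0,0,-0.0012],"roll":0}]' 1
```

```text
time: 39.28
ee_pos: [0.4274, 0.0037, 0.0681]
eef_rot: [-1.543, 0.348, -0.348]
force: [-0.3, 0.3, 0.3]
grip_width: 0.0525
```

Touching down. Release, raise and retreat to one side.

```bash
python3 -m inch '[{"xyz":[0,0,0],"roll":0},{"xyz":[0,0,0],"roll":0},{"xyz":[0,0,0],"roll":0},{"xyz":[0,0,0],"roll":0},{"xyz":[0,0,0],"roll":0},{"xyz":[0,0,0.04],"roll":0},{"xyz":[0,0,0.09],"roll":0},{"xyz":[0,0,0.14],"roll":0},{"xyz":[0,0,0.17],"roll":0},{"xyz":[-0.04,0.06,0.17],"roll":0},{"xyz":[-0.06,0.12,0.17],"roll":0},{"xyz":[-0.08,0.18,0.17],"roll":0},{"xyz":[-0.1,0.24,0.17],"roll":0},{"xyz":[-0.12,0.3,0.17],"roll":0},{"xyz":[-0.15,0.36,0.17],"roll":0},{"xyz":[-0.17,0.42,0.17],"roll":0},{"xyz":[-0.19,0.48,0.17],"roll":0},{"xyz":[-0.19,0.48,0.17],"roll":0},{"xyz":[-0.19,0.48,0.17],"roll":0}]' -1
python3 - <<'E'
from h import *
c=cap('top','t10.png');s=cap('scene','s10.png')
a=cv2.imread('pics/t10.png')[110:330,110:450];cv2.imwrite('pics/t10c.png',cv2.resize(a,None,fx=2.35,fy=2.35,interpolation=cv2.INTER_CUBIC))
for n in('scene','top'): print(n,[(k,round(b['score'],2),np.round(b['box'],1).tolist()) for k in('bridge_blank','block_plane','glue_bottle','screwdriver','sanding_block','brace_stick') for b in bot.boxes_of(k,n)[:1]])
A=cv2.imread('pics/top0.png').astype(int);B=cv2.imread('pics/t10.png').astype(int)
f=lambda I,r:None
for nm,(r0,r1,c0,c1) in dict(plane=(215,250,245,320),bottle=(255,292,265,305)).items():
    p,_=cv2.phaseCorrelate(A[r0:r1,c0:c1].mean(2).astype(np.float32),B[r0:r1,c0:c1].mean(2).astype(np.float32));print(nm,'shift px',np.round(p,2))
E
```

```text
time: 41.65
ee_pos: [0.2369, 0.4839, 0.2372]
eef_rot: [-1.544, 0.347, -0.347]
force: [0.1, -0.6, -0.9]
grip_width: 0.0938
scene [('bridge_blank', 0.76, [408.2, 286.6, 34.5, 57.9]), ('block_plane', 0.92, [278.8, 223.4, 65.7, 41.2]), ('glue_bottle', 0.97, [257.2, 245.4, 22.8, 56.0]), ('screwdriver', 0.7, [386.4, 220.9, 70.8, 29.8]), ('sanding_block', 0.92, [244.8, 153.5, 36.1, 24.4]), ('brace_stick', 0.72, [298.9, 179.9, 26.9, 24.8])]
top [('bridge_blank', 0.73, [399.0, 243.9, 15.0, 57.2]), ('block_plane', 0.62, [280.2, 232.4, 53.5, 20.5]), ('glue_bottle', 0.53, [284.7, 272.0, 19.2, 21.7]), ('screwdriver', 0.83, [355.8, 176.9, 69.8, 11.7]), ('sanding_block', 0.91, [195.8, 157.2, 44.3, 39.7]), ('brace_stick', 0.67, [263.1, 164.9, 6.5, 46.1])]
plane shift px [0.55 0.04]
bottle shift px [-0.07 -0.22]
```

View pics/t10c.png

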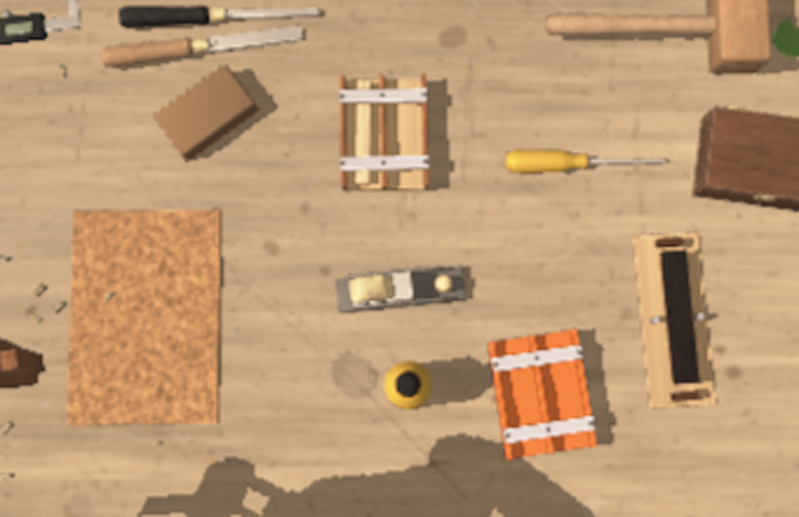

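The plane at crop (403,288) and the bottle at (408,385) are back where they started, and the blank is on the plinth at (679,317). Nothing else has moved, so I'm handing in.

```bash
python3 -c "
from bench import bot
print(bot.sign_off())"
```

```text
the job is handed in; nothing more can be done
None
```

The job is done and handed in at about 42 s of the 120 s allowed; the hand-in reports no verdict. I stood the bottle and then the plane on the cork mat and drew the blank straight out of the rack. It now lies on the caul's plinth, and the plane and then the bottle are back in their places.

**Last checks:**
- **Blank:** it lies flat between the stops and pins. Its measured centre is within about 1–2 mm of the caul's centre and its heading within about 0.5°. One estimate from the pins in the top camera put it up to 4 mm off across, still inside the 12 mm limit.
- **Plane and bottle:** both are upright, released and within about 2 mm of where they started, with the plane's heading unchanged.
- **Left alone:** the light stick, sanding block and screwdriver look unmoved in the last picture. The trained network's screwdriver box in the top camera was about 9 pixels off, but its first box covered only part of the tool, and the pictures before and after agree.

**Disagreement on the way:** the blank had turned about 2.3° in the grip, which I corrected before setting it down.

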